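# Clamp a jam jar in the one-handed preparation board

### The job

Stand the jam jar upright on the white preparation board, between the open jaws of its clamp, and let go of it. Then pump the clamp's trigger against its upright handle, moving the jaw by the trigger only, until the sprung pad has pushed the jar home against the fixed jaw and is itself pressed in about halfway (never all the way in, the glass would crack). Finish still holding the trigger squeezed like that, so that the jar stays gripped while its lid is unscrewed; leave everything else where it is.

Things in the scene. Friction and masses are not known exactly. Their poses are not given: they have to be found in the camera images.
- jam_jar: glass jam jar with a screw lid: 60 mm in diameter where gripped, 86 mm tall, 0.36 kg; it stands on the worktop right of the board, near the soup tin, which is smaller and has no lid. Origin: centre of its underside, z up.
- soup_tin: bystander: printed soup tin, 57 mm in diameter and 72 mm tall, flat metal top; origin centre of its underside. Leave alone.
- spice_tin: bystander: flat upright spice tin 35x61x98 mm; origin centre of its underside. Leave alone.
- glass_shaker: bystander: clear shaker with metal cap, 44 mm in diameter, 90 mm tall; origin centre of its underside. Leave alone.
- teaspoon: bystander: teaspoon 135 mm long lying on the worktop. Leave alone.
- pepper_mill: bystander: wooden pepper mill, 58 mm in diameter, 150 mm tall. Leave alone.
- salt: bystander: waisted metal shaker, 38 mm in diameter, 62 mm tall. Leave alone.
- prep_board: fixed one-handed preparation board, white, 150 (x) x 280 (y) mm, top 18 mm above the worktop. Origin: centre of its underside; y is the clamp axis, from the trigger to the fixed jaw, a rubber-faced V at the +y end, 62 mm wide, 44 mm high above the top, bottom of the V at y = 110 mm. A jar home in the V has its axis at y = 78 mm, x = 0. The trigger gun is at the -y end.
- jar_spot (a point): point on the board's top (board frame x 0, y 63 mm): a jar set down centred here, or within 8 mm of it, clears both jaws at every start. Mind the wall cabinets, from 0.42 m up, beyond about x = 0.65 and y = 0.48 (world): draw the arm back towards the robot before swinging across.
- handle_mid (a point): middle of the fixed upright black handle, 129 mm above the worktop (board y = -100 mm). Handle 24 mm wide (board x), 16 mm thick (board y), top 146 mm above the worktop; steel cheeks below handle and trigger reach up to 92 mm.
- trigger_grip (a point): middle of the black trigger at its finger swell, about 129 mm above the worktop, on the jar side of the handle; 20 mm wide (board x), the swell's front 11 mm before this point, trigger top 140 mm high. At rest 43 mm from handle_mid: handle and trigger together measure 62 mm; fully squeezed 38 mm. One finger behind the handle, one before the trigger, both from above, squeeze it along board y.
- trigger_squeeze (a joint): trigger angle: 0 at rest, 0.52 fully squeezed; springs back. The jaw starts to move at 0.1 to 0.2 and 7 to 8 N on the swell; each N more presses the pad with about 1.4 N. A full stroke moves the jaw 12 mm (two 6 mm teeth) towards the fixed jaw; a pawl keeps it there while the trigger springs back (up to 6 mm is lost under load). Let it back below 0.08 to catch two new teeth.
- jaw_slide (a joint): sliding jaw: 0 fully open, grows as it closes, in m. The free pad's face is at board y = -2 mm + this, so a 60 mm jar in the V is touched at about 0.051. It starts between 0 and 0.022. It must not be pushed by hand.
- jaw: the white sliding jaw with its steel rack, 56 mm wide, up to 59 mm above the worktop, carrying the pad; fully open its origin is that of the board.
- pad: the sprung rubber-faced pad on the front of the sliding jaw, 52 mm wide, from 23 to 59 mm above the worktop; it presses the jar.
- pad_face (a point): middle of the pad's rubber face, which presses the jar.
- pad_spring (a joint): how far the pad is pressed back into the jaw, in m: 0 free, 0.014 all the way in; 2 N per mm. While the jar still slides it reads 0.001 to 0.002. About halfway is 0.007 (14 N), which takes some 19 N on the trigger; all the way in well over 25 N.
- trigger: the trigger lever; origin at its pivot, 83 mm above the worktop (board y = -69 mm).
Mind the look-alikes: they are no part of the job. What is shaped like the jam_jar but red is not meant.

How it is judged:
By the outcome, as a careful person would: the job done as asked, in the order asked, and still so for the second after the job is handed in, while the arm keeps its last pose, push and grip.
It also fails if it takes over 64 s, if anything falls off the work surface, if the arm or the gripper's body presses on something with over 40 N, if the wrist force passes 120 N, or if a joint passes its speed limit or range.

### The arm

A 6-joint arm with a two-finger parallel gripper is mounted at the origin on a cart in front of the work surface, level with it; the furniture and walls round the work are solid. World frame = base frame: x ahead of the robot, y to its left, z up, the work surface at z = 0. Lengths are in m, angles in rad, forces in N, time in s.
With the tool pointing down it reaches from about 0.375 to 0.9 m from the base axis. Payload 3.1 kg.
Tool frame: the origin (TCP) lies midway between the tips of the shut fingers; the grasp point (between the pads) lies 19 mm behind it (manip.grip_depth is the distance from the TCP to the grasp point, in m); z points along the fingers, y is the line along which they close (so a half turn about z gives the same grasp; the last joint's range is limited). The gripper opens to 85 mm and grips with 20 to 120 N. Pads are 22 mm wide; open, the fingers measure 114 mm over their backs; the gripper's body (76 mm by 85 mm) begins 54 mm behind the grasp point. The pads swing forward as they close: fully open they stand 13 mm farther back than shut.
Start: joints at [-1.313, 0.527, 1.433, -0, 1.181, -0.178], TCP at [0.264, -0.567, 0.231] pointing down, gripper open.
Joint ranges: [-3.08, 3.08], [-0.75, 2.2], [0.22, 2.44], [-1.43, 4.57], [0, 2.65], [-2.85, 2.85]. Speed limits (rad/s): [2.79, 2.79, 3.14, 3.14, 3.14, 3.14].

### API

Orientations are given as a unit quaternion [x, y, z, w].
In Python, from station import telemetry, snapshot, manip gives the robot as it stands. The module is installed in compiled form; this text tells all that it offers.
- The arm moves only by the shell command python3 -m crank 'ROWS' [OPENING] [FORCE]. ROWS is text: rows parted by semicolons, each of 6 numbers parted by spaces: the shift along the tool's x, y, z as a fraction of full scale, then the turn, a rotation vector about the tool's x, y, z as a fraction of full scale. A call has exactly 5 rows; each row shifts and turns the commanded pose from where the row before left it, along the tool's axes as they then stand; what a row does not reach is not made up. Full scale, the value 1, is 4 cm for a shift and 90 degrees for a turn. A row lasts 1/10 s, in which the tool goes at most 50 mm and 8.59 degrees, less where a joint would pass 70% of its speed; a pose out of reach is approached as far as the arm can. A call with a number of a shift or a turn outside -1 to 1 is refused whole. A call with a gripper value outside its range is refused whole. OPENING is the opening, from -1 (shut) to 1 (fully open), set as the call begins (- or left out, the last holds). The fingers move at their own pace and stop on an object; FORCE is the grip in N (left out, the last holds). Time passes only in rows, so rows that do not move let the fingers close, or fill a call up. It gives the time, the measured TCP pose, the force, the opening and the grip force at its end, in the units of the state.
- telemetry.sense(): the state, without advancing time (a new reading comes with each control period).
- snapshot(name): name is "scene" or "top" or "wrist"; returns a dict with "image" (420x560x3 uint8, red, green, blue), "depth" (420x560 float32, m along the optical axis (not along the pixel's ray), 0 where there is no reading), "camera_matrix" (3x3 intrinsics, pixels), "k1" (the pictures are not rectified: a ray, as slopes to the right and down, at radius r is drawn at 1 + k1 r^2 times it, then the intrinsics apply), "rvec" (rotation vector, rad) and "tvec" (3), from world to camera coordinates, as OpenCV has them. Camera axes: x right, y down, z forward; pixel columns grow to the right and rows downward; lengths in m; the calibration is good to about 2 mm. A picture is of the moment at which its call begins.
- manip.sign_off(): hands the job in; it is judged then, once.
The state is a dict: "t": time; "q": joint angles; "qd": joint speeds; "tau": joint torques, N m; "tcp_pos": TCP position; "tool_rot": TCP orientation; "force": force on the tool from outside, world axes, zero at the start; "ft_torque": the same for the moment, N m; "finger_gap": opening from 0.0 (shut) to 1.0 (fully open); "gripper_force": force on a finger pad.
Only numpy, scipy, OpenCV 4.12 (cv2) and the standard library are available. Lean on these libraries where they do the work, as an engineer would, in place of code of your own. Each camera call takes 0.05 s, during which the arm holds its last target. There are 200 camera calls.

## Working session

There is one attempt and no reset: what is moved stays moved. The work goes in short steps, Python scripts to look and compute and a shell command to move; the robot and the scene stay as the last step left them, time stands still between calls to the robot, and variables do not carry over. Pictures are saved under pics/ and viewed, at most 12 in all, crops included, and the job is handed in when it is done.

```bash
mkdir -p pics; cat > h.py <<'E'
import numpy as np, cv2, pickle
from scipy.spatial.transform import Rotation as R
from station import telemetry, snapshot, manip
def take(cam,fn):
    s=snapshot(cam); cv2.imwrite(f'pics/{fn}.png',cv2.cvtColor(s['image'],cv2.COLOR_RGB2BGR)); pickle.dump(s,open(f'pics/{fn}.pkl','wb')); return s
def load(fn): return pickle.load(open(f'pics/{fn}.pkl','rb'))
def ray(s,uv):
    K=np.array(s['camera_matrix']); uv=np.atleast_2d(uv).astype(float)
    d=np.c_[(uv[:,0]-K[0,2])/K[0,0],(uv[:,1]-K[1,2])/K[1,1]]; p=d.copy()
    for _ in range(20): p=d/(1+s['k1']*(p**2).sum(1,keepdims=True))
    M=R.from_rotvec(np.ravel(s['rvec'])).as_matrix(); c=-M.T@np.ravel(s['tvec'])
    return c,np.c_[p,np.ones(len(p))]@M   # dirs in world with unit depth
def onplane(s,uv,z):
    c,d=ray(s,uv); return c+d*((z-c[2])/d[:,2])[:,None]
def deproj(s,uv):
    c,d=ray(s,uv); uv=np.atleast_2d(uv).astype(int); z=s['depth'][uv[:,1],uv[:,0]]; return c+d*z[:,None]
def cloud(s):
    v,u=np.mgrid[0:420,0:560]; return deproj(s,np.c_[u.ravel(),v.ravel()]).reshape(420,560,3)
def st():
    t=telemetry.sense(); Rm=R.from_quat(t['tool_rot']).as_matrix()
    print('t',round(t['t'],2),'tcp',np.round(t['tcp_pos'],4),'x',np.round(Rm[:,0],3),'y',np.round(Rm[:,1],3),'z',np.round(Rm[:,2],3),'q',np.round(t['q'],2),'F',np.round(t['force'],1),'gap',round(float(t['finger_gap']),3),np.round(t['gripper_force'],1))
def rows(target,ang=0):
    t=telemetry.sense(); Rm=R.from_quat(t['tool_rot']).as_matrix(); print('shift fs',np.round(Rm.T@(np.array(target)-t['tcp_pos'])/.04,2))
E
python3 - <<'E'
from h import *
take('scene','s0');take('top','t0');st()
a=np.hstack([cv2.imread('pics/s0.png')]);
E
```

```text
t 0.1 tcp [ 0.2637 -0.5659  0.2304] x [0.907 0.422 0.   ] y [ 0.422 -0.907 -0.002] z [-0.     0.002 -1.   ] q [-1.31  0.53  1.43  0.    1.18 -0.18] F [ 0.2 -0.5 -0.5] gap 1.004 0.0
```

View pics/s0.png

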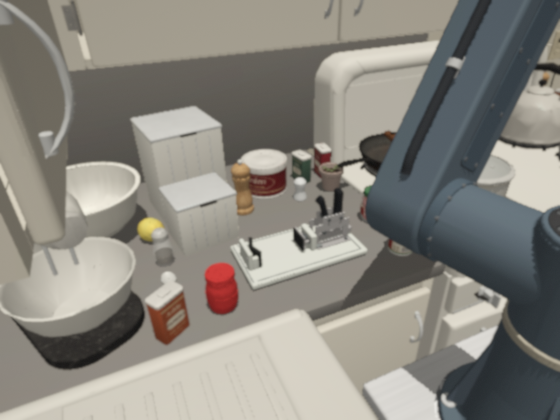

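View pics/t0.png

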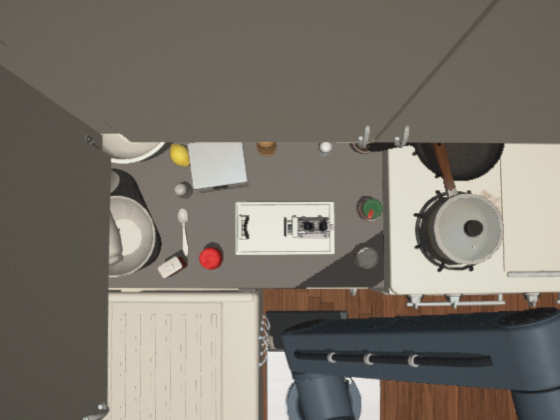

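The scene view shows the board around (300,248), with the red look-alike at (222,288). In the top view the board spans (236-334, 202-254), with the V at the left (243,227) and the gun at (312,227). Two round items stand to its right, at (371,208) and (367,258).

```bash
python3 - <<'E'
from h import *
s=load('t0'); im=cv2.imread('pics/t0.png')
c=cv2.resize(im[190:280,220:395],None,fx=4.5,fy=4.5,interpolation=cv2.INTER_CUBIC); cv2.imwrite('pics/t0c.png',c)
P=cloud(s)
for n,uv in dict(jar=(367,257),tin=(371,208),board=(265,240),red=(210,257),mill=(266,148),V=(241,227),trig=(310,227)).items(): print(n,np.round(deproj(s,uv)[0],3))
# board top corners
m=(np.abs(P[...,2]-.018)<.005)&(s['image'].min(2)>150)
m[:,:225]=0;m[:,345:]=0
p=P[m][:,:2]; r=cv2.minAreaRect(p.astype(np.float32)); print(m.sum(),r, cv2.boxPoints(r))
for lo,uv in ((.05,(367,257)),(.05,(371,208))):
  c0=deproj(s,uv)[0]
  q=P[(np.hypot(P[...,0]-c0[0],P[...,1]-c0[1])<.06)&(P[...,2]>.04)]
  print(np.round(q.min(0),3),np.round(q.max(0),3),len(q)); 
  t=q[q[:,2]>np.percentile(q[:,2],90)-.006]; print(cv2.minEnclosingCircle(t[:,:2].astype(np.float32)),np.median(t[:,2]))
E
```

```text
jar [ 0.41  -0.116  0.073]
tin [ 0.542 -0.125  0.092]
board [0.459 0.162 0.022]
red [0.412 0.308 0.086]
mill [0.704 0.158 0.102]
V [0.493 0.227 0.062]
trig [0.49  0.043 0.13 ]
3295 ((0.26750463247299194, 0.10720128566026688), (0.27513882517814636, 0.5976861715316772), 89.89405822753906) [[-0.03159232 -0.02981532]
 [ 0.56609285 -0.03092046]
 [ 0.5666016   0.24421789]
 [-0.03108358  0.24532303]]
[ 0.38  -0.144  0.041] [ 0.435 -0.086  0.081] 383
((0.40761643648147583, -0.11542008817195892), 0.0290121641010046) 0.07204624588235153
[ 0.512 -0.154  0.04 ] [ 0.572 -0.097  0.096] 427
((0.5422236323356628, -0.12710167467594147), 0.027934826910495758) 0.08846944705973381
```

View pics/t0c.png

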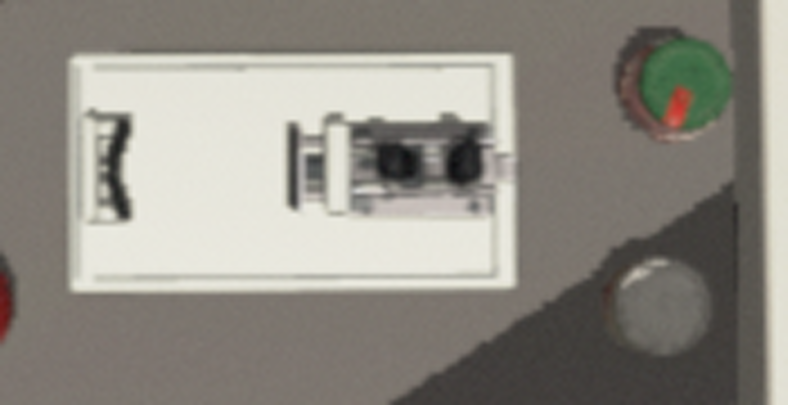

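The crop shows the green-lidded jar at top-view pixel (371,208), about 88 mm high. The plain grey tin at (367,258) is 72 mm high, so it is the soup tin. The jaws are open, with the pad at u≈285 and the handle and trigger tops at u≈323 and 308.

```bash
python3 - <<'E'
from h import *
s=load('t0'); im=s['image'].astype(int); P=cloud(s)
hsv=cv2.cvtColor(s['image'],cv2.COLOR_RGB2HSV)
# board
m=((im.min(2)>150)).astype(np.uint8); m[:,:225]=0;m[:,345:]=0;m[:195]=0;m[262:]=0
n,l,stt,_=cv2.connectedComponentsWithStats(m); k=1+np.argmax(stt[1:,4])
c=cv2.findContours((l==k).astype(np.uint8),0,1)[0]; c=max(c,key=cv2.contourArea)[:,0]
w=onplane(s,c,.018)[:,:2].astype(np.float32); r=cv2.minAreaRect(w); print('board',r,np.round(cv2.boxPoints(r),4).tolist())
# jar lid green
m=((hsv[...,0]>45)&(hsv[...,0]<90)&(hsv[...,1]>80)).astype(np.uint8); m[:,:350]=0;m[:,383:]=0;m[:195]=0;m[225:]=0
m=cv2.morphologyEx(m,cv2.MORPH_CLOSE,np.ones((5,5)))
c=cv2.findContours(m,0,1)[0]; c=max(c,key=cv2.contourArea)[:,0]
w=onplane(s,c,.086)[:,:2].astype(np.float32); print('jar',cv2.minEnclosingCircle(w),cv2.fitEllipse(w), w.mean(0))
# dark knobs tops
for a,b in ((300,316),(316,332)):
  m=((im.max(2)<60)).astype(np.uint8); m[:, :a]=0;m[:,b:]=0;m[:218]=0;m[236:]=0
  n,l,q,ce=cv2.connectedComponentsWithStats(m); k=1+np.argmax(q[1:,4]); print('knob',q[k],ce[k],onplane(s,ce[k],.14), onplane(s,[q[k][:2],q[k][:2]+q[k][2:4]-1],.14))
# pad
pp=P[215:240,275:300]; 
m=(im.max(2)<90)[215:240,280:292]; v,u=np.nonzero(m); w=onplane(s,np.c_[u+280,v+215],.059); print('pad',w.min(0),w.max(0),len(w))
m=(im.max(2)<110)[210:245,236:256]; v,u=np.nonzero(m); w=onplane(s,np.c_[u+236,v+210],.062); print('V',w.min(0),w.max(0))
E
```

```text
board ((0.49258339405059814, 0.10699392855167389), (0.27991819381713867, 0.1467878371477127), 89.8896255493164) [[0.4189000129699707, -0.03280000016093254], [0.5656999945640564, -0.03310000151395798], [0.5662000179290771, 0.2468000054359436], [0.4194999933242798, 0.24709999561309814]]
jar ((0.5429562330245972, -0.1279626190662384), 0.026540959253907204) ((0.5446349382400513, -0.12845279276371002), (0.04670076444745064, 0.050111956894397736), 12.26463794708252) [ 0.5421686  -0.12798841]
knob [304 222   9   8  65] [307.78461538 225.64615385] [[0.49269736 0.04894516 0.14      ]] [[0.50219316 0.05870951 0.14      ]
 [0.48396253 0.03806278 0.14      ]]
knob [319 219   8  12  65] [322.58461538 225.38461538] [[0.49326546 0.01048069 0.14      ]] [[0.5098909  0.01965934 0.14      ]
 [0.48125446 0.00170892 0.14      ]]
pad [0.47130365 0.09002087 0.059     ] [0.51520696 0.1065818  0.059     ] 24
V [0.46327439 0.20771459 0.062     ] [0.52349151 0.2214416  0.062     ]
```

```bash
cat >> h.py <<'E'
def plan(tgt,ytool,n):
    """rows to world tgt with tool y along ytool, tool z down, n rows"""
    t=telemetry.sense(); R0=R.from_quat(t['tool_rot']); y=np.array([*ytool,0.]);z=np.array([0,0,-1.]);x=np.cross(y,z)
    rv=(R0.inv()*R.from_matrix(np.c_[x,y,z])).as_rotvec(); d=(np.array(tgt)-t['tcp_pos'])/n/.04; Rc=R0; out=[]
    for i in range(n):
        s=Rc.inv().apply(d); out.append(' '.join(f'{v:.3f}' for v in [*s,*(rv/n/(np.pi/2))])); Rc=Rc*R.from_rotvec(rv/n)
    print('\n'.join('; '.join(out[i:i+5]) for i in range(0,n,5)))
E
python3 - <<'E'
from h import *
P=cloud(load('t0'))
for y0 in np.arange(-.6,.0,.05):
  print(round(y0,2),[round(float(np.percentile(P[...,2][(P[...,0]>x)&(P[...,0]<x+.05)&(P[...,1]>y0)&(P[...,1]<y0+.05)],[98])[0]),2) if ((P[...,0]>x)&(P[...,0]<x+.05)&(P[...,1]>y0)&(P[...,1]<y0+.05)).any() else None for x in np.arange(.25,.65,.05)])
plan((.5432,-.1282,.20),(1,0),15)
E
```

```text
-0.6 [-0.19, 0.0, 0.01, 0.01, 0.01, 0.01, 0.01, 0.01]
-0.55 [-0.19, 0.0, 0.01, 0.01, 0.01, 0.01, 0.01, 0.01]
-0.5 [-0.19, 0.0, 0.0, 0.13, 0.14, 0.14, 0.0, 0.07]
-0.45 [-0.08, 0.0, 0.13, 0.14, 0.15, 0.15, 0.13, 0.07]
-0.4 [-0.08, 0.0, 0.13, 0.15, 0.18, 0.17, 0.14, 0.08]
-0.35 [-0.09, 0.0, 0.02, 0.14, 0.15, 0.14, 0.13, 0.13]
-0.3 [-0.08, 0.81, 0.0, 0.13, 0.13, 0.13, 0.01, 0.0]
-0.25 [0.84, 0.84, 0.0, 0.0, 0.0, 0.0, 0.0, 0.0]
-0.2 [0.82, 0.83, 0.01, 0.01, 0.01, 0.09, 0.04, 0.01]
-0.15 [0.76, 0.75, 0.08, 0.08, 0.01, 0.09, 0.09, 0.57]
-0.1 [0.68, 0.01, 0.07, 0.07, 0.01, 0.05, 0.01, 0.01]
-0.05 [0.58, 0.01, 0.01, 0.02, 0.07, 0.06, 0.03, 0.57]
0.730 -0.465 0.052 -0.000 -0.000 -0.048; 0.763 -0.408 0.052 -0.000 -0.000 -0.048; 0.792 -0.349 0.052 -0.000 -0.000 -0.048; 0.816 -0.288 0.052 -0.000 -0.000 -0.048; 0.836 -0.226 0.051 -0.000 -0.000 -0.048
0.850 -0.162 0.051 -0.000 -0.000 -0.048; 0.860 -0.097 0.051 -0.000 -0.000 -0.048; 0.865 -0.032 0.051 -0.000 -0.000 -0.048; 0.865 0.033 0.051 -0.000 -0.000 -0.048; 0.860 0.099 0.051 -0.000 -0.000 -0.048
0.850 0.163 0.051 -0.000 -0.000 -0.048; 0.835 0.227 0.051 -0.000 -0.000 -0.048; 0.816 0.290 0.051 -0.000 -0.000 -0.048; 0.791 0.351 0.051 -0.000 -0.000 -0.048; 0.763 0.409 0.051 -0.000 -0.000 -0.048
```

```bash
python3 -m crank '0.73 -0.465 0 0 0 -0.048; 0.76 -0.41 0 0 0 -0.048; 0.79 -0.35 0 0 0 -0.048; 0.82 -0.29 0 0 0 -0.048; 0.84 -0.225 0 0 0 -0.048' 1 40
python3 -m crank '0.85 -0.16 0 0 0 -0.048; 0.86 -0.1 0 0 0 -0.048; 0.865 -0.03 0 0 0 -0.048; 0.865 0.03 0 0 0 -0.048; 0.86 0.1 0 0 0 -0.048'
python3 -m crank '0.85 0.16 0 0 0 -0.048; 0.835 0.23 0 0 0 -0.048; 0.815 0.29 0 0 0 -0.048; 0.79 0.35 0 0 0 -0.048; 0.76 0.41 0 0 0 -0.048'
python3 -m crank '0 0 0 0 0 0;0 0 0 0 0 0;0 0 0 0 0 0;0 0 0 0 0 0;0 0 0 0 0 0'
python3 - <<'E'
from h import *
take('wrist','w1');st()
E
```

```text
t: 0.6
tcp_pos: [0.3575, -0.419, 0.2309]
tool_rot: [0.918, 0.397, 0.0, -0.001]
force: [0.5, -0.9, 0.6]
finger_gap: 0.999
gripper_force: 0.0
t: 1.1
tcp_pos: [0.4509, -0.2732, 0.231]
tool_rot: [0.827, 0.562, -0.0, -0.0]
force: [-0.8, -0.9, -0.2]
finger_gap: 0.997
gripper_force: 0.0
t: 1.6
tcp_pos: [0.5444, -0.1279, 0.2309]
tool_rot: [0.707, 0.707, -0.0, -0.0]
force: [0.6, -0.8, 0.2]
finger_gap: 0.998
gripper_force: 0.0
t: 2.1
tcp_pos: [0.5437, -0.1303, 0.2313]
tool_rot: [0.709, 0.705, -0.0, -0.0]
force: [0.3, 0.5, 0.4]
finger_gap: 1.001
gripper_force: 0.0
t 2.15 tcp [ 0.5437 -0.1302  0.2313] x [ 0.006  1.    -0.   ] y [ 1.    -0.006 -0.   ] z [-0. -0. -1.] q [-0.43  0.44  1.6  -0.    1.1  -0.43] F [ 0.5  0.7 -0.1] gap 0.997 0.0
```

View pics/w1.png

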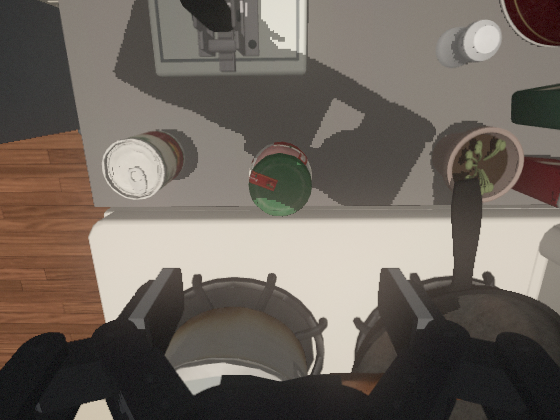

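The wrist view shows the green lid with its red label centred at about (280,183), the soup tin at (137,168), and the handle above the board at top left.

```bash
python3 - <<'E'
from h import *
s=load('w1'); hsv=cv2.cvtColor(s['image'],cv2.COLOR_RGB2HSV); P=cloud(s)
print(np.round(deproj(s,[(290,190),(280,205)]),4))
m=((hsv[...,0]>45)&(hsv[...,0]<95)&(hsv[...,1]>70)).astype(np.uint8); m[:,:240]=0;m[:,320:]=0;m[:130]=0;m[225:]=0
m=cv2.morphologyEx(m,cv2.MORPH_CLOSE,np.ones((15,15)))
c=max(cv2.findContours(m,0,1)[0],key=cv2.contourArea)[:,0]
for z in (.086,):
  w=onplane(s,c,z)[:,:2].astype(np.float32); print('lid',cv2.minEnclosingCircle(w),cv2.fitEllipse(w))
q=P[130:225,240:320].reshape(-1,3); b=q[(q[:,2]>.03)&(q[:,2]<.065)]; print('body',b.min(0),b.max(0)); t=q[q[:,2]>.08]; print('top',np.percentile(t,[2,98],axis=0),np.median(t[:,2]))
E
```

```text
[[ 0.5529 -0.1324  0.0867]
 [ 0.544  -0.147   0.0844]]
lid ((0.5470262765884399, -0.11958640813827515), 0.024566451087594032) ((0.5487222075462341, -0.11270549893379211), (0.021365130320191383, 0.04744669422507286), 67.77304077148438)
body [ 0.51313837 -0.13142452  0.03045958] [ 0.5749279  -0.09781179  0.0635396 ]
top [[ 0.51912543 -0.15351156  0.08347069]
 [ 0.56861137 -0.10267083  0.08821777]] 0.08640086862791996
```

```bash
python3 -m crank '0.05 0 1 0 0 0; 0 0 1 0 0 0;0 0 1 0 0 0;0 0 0.9 0 0 0;0 0 0 0 0 0' 1
python3 -m crank '0 0 0.4 0 0 0; 0 0 0.4 0 0 0;0 0 0.3 0 0 0;0 0 0.13 0 0 0;0 0 0 0 0 0' 
python3 -m crank '0 0 0 0 0 0;0 0 0 0 0 0;0 0 0 0 0 0;0 0 0 0 0 0;0 0 0 0 0 0' -1 40
python3 -m crank '0 0 0 0 0 0;0 0 0 0 0 0;0 0 0 0 0 0;0 0 0 0 0 0;0 0 0 0 0 0'
```

```text
t: 2.65
tcp_pos: [0.5405, -0.1264, 0.071]
tool_rot: [0.709, 0.705, -0.002, -0.005]
force: [-1.0, 0.4, 0.5]
finger_gap: 1.001
gripper_force: 0.0
t: 3.15
tcp_pos: [0.5443, -0.1275, 0.0264]
tool_rot: [0.709, 0.706, 0.0, 0.0]
force: [0.2, -0.0, -0.2]
finger_gap: 1.0
gripper_force: 0.0
t: 3.65
tcp_pos: [0.5436, -0.1272, 0.0274]
tool_rot: [0.708, 0.706, -0.0, -0.0]
force: [-2.2, 0.4, 6.9]
finger_gap: 0.675
gripper_force: 32.0
t: 4.15
tcp_pos: [0.5436, -0.1272, 0.0274]
tool_rot: [0.708, 0.706, -0.0, -0.0]
force: [-3.0, 0.7, 7.2]
finger_gap: 0.676
gripper_force: 32.0
```

```bash
python3 -m crank '0 0 -0.3 0 0 0; 0 0 -0.7 0 0 0;0 0 -1 0 0 0;0 0 -1 0 0 0;0 0 -0.9 0 0 0'
python3 -m crank '0 0 -0.6 0 0 0; 0 0 -0.3 0 0 0;0 0 0 0 0 0;0 0 0 0 0 0;0 0 0 0 0 0'
python3 - <<'E'
from h import *
st();plan((.4928,.170,.215),(1,0),10)
E
```

```text
t: 4.65
tcp_pos: [0.5439, -0.1271, 0.1844]
tool_rot: [0.709, 0.706, 0.0, 0.0]
force: [1.7, -0.2, -3.5]
finger_gap: 0.68
gripper_force: 34.2
t: 5.15
tcp_pos: [0.5429, -0.1268, 0.2163]
tool_rot: [0.709, 0.706, -0.001, -0.002]
force: [0.2, 1.0, -4.5]
finger_gap: 0.676
gripper_force: 34.2
t 5.15 tcp [ 0.5429 -0.1268  0.2163] x [0.004 1.    0.002] y [ 1.    -0.004 -0.004] z [-0.004  0.002 -1.   ] q [-0.43  0.46  1.62 -0.    1.07 -0.43] F [ 0.2  1.  -4.5] gap 0.676 34.2
0.741 -0.128 0.005 -0.000 -0.000 -0.000; 0.741 -0.128 0.005 -0.000 -0.000 -0.000; 0.741 -0.128 0.005 -0.000 -0.000 -0.000; 0.742 -0.127 0.004 -0.000 -0.000 -0.000; 0.742 -0.127 0.004 -0.000 -0.000 -0.000
0.742 -0.127 0.004 -0.000 -0.000 -0.000; 0.742 -0.126 0.004 -0.000 -0.000 -0.000; 0.742 -0.126 0.004 -0.000 -0.000 -0.000; 0.742 -0.126 0.003 -0.000 -0.000 -0.000; 0.742 -0.125 0.003 -0.000 -0.000 -0.000
```

```bash
python3 -m crank '0.4 -0.06 0 0 0 0; 0.74 -0.125 0 0 0 0; 0.85 -0.14 0 0 0 0;0.95 -0.16 0 0 0 0;0.95 -0.16 0 0 0 0'
python3 -m crank '0.95 -0.16 0 0 0 0; 0.95 -0.16 0 0 0 0; 0.8 -0.14 0 0 0 0;0.55 -0.1 0 0 0 0;0.28 -0.05 0 0 0 0'
python3 -m crank '0 0 0 0 0 0;0 0 0 0 0 0;0 0 0 0 0 0;0 0 0 0 0 0;0 0 0 0 0 0'
python3 - <<'E'
from h import *
take('top','t2');s=take('wrist','w2');st()
cv2.imwrite('pics/c2.png',np.hstack([cv2.resize(cv2.imread('pics/t2.png')[150:290,200:400],None,fx=2,fy=2),cv2.resize(cv2.imread('pics/w2.png'),(373,280))]))
E
```

```text
t: 5.65
tcp_pos: [0.5175, 0.0306, 0.217]
tool_rot: [0.709, 0.705, -0.001, -0.001]
force: [-0.2, 0.5, -4.1]
finger_gap: 0.679
gripper_force: 34.2
t: 6.15
tcp_pos: [0.4931, 0.1722, 0.2171]
tool_rot: [0.708, 0.707, -0.001, -0.001]
force: [0.5, -0.3, -3.0]
finger_gap: 0.678
gripper_force: 34.2
t: 6.65
tcp_pos: [0.4954, 0.1688, 0.2181]
tool_rot: [0.709, 0.705, -0.0, 0.0]
force: [-1.0, 0.0, -3.0]
finger_gap: 0.682
gripper_force: 34.2
t 6.75 tcp [0.4953 0.1691 0.2181] x [ 0.005  1.    -0.   ] y [ 1.    -0.005 -0.   ] z [-0. -0. -1.] q [ 0.12  0.41  1.7  -0.    1.03  0.12] F [ 0.7 -0.2 -3.8] gap 0.677 34.2
```

View pics/c2.png

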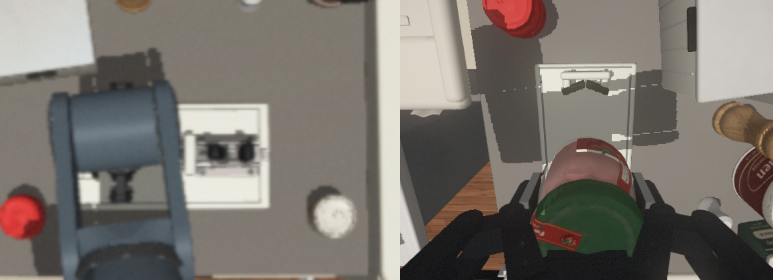

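The jar hangs upright in the grip above the board. The V is visible ahead at wrist pixel (278,130).

```bash
python3 - <<'E'
from h import *
s=load('w2');P=cloud(s)
q=P[90:165,200:360].reshape(-1,3); v=q[(q[:,2]>.05)&(q[:,2]<.075)]; print('V',len(v),np.round(np.percentile(v,[1,50,99],axis=0),4))
b=P[90:200,180:370].reshape(-1,3); b=b[(abs(b[:,2]-.018)<.006)]; print('board',np.round(np.percentile(b,[.5,50,99.5],axis=0),4))
j=P[200:390,190:370].reshape(-1,3); j=j[j[:,2]>.255]; print('lid',len(j),np.round(np.percentile(j,[1,50,99],axis=0),4))
rows((.4935,.170,.0465))
E
```

```text
V 1645 [[0.4637 0.208  0.0513]
 [0.4936 0.2284 0.0612]
 [0.525  0.2375 0.0636]]
board [[0.4206 0.1415 0.0148]
 [0.4949 0.1905 0.0183]
 [0.5684 0.2466 0.0203]]
lid 20168 [[0.4662 0.1629 0.2556]
 [0.4962 0.1812 0.2771]
 [0.5253 0.1954 0.3022]]
shift fs [ 0.02 -0.05  4.29]
```

```bash
python3 -m crank '0.02 -0.035 0.6 0 0 0; 0 0 0.9 0 0 0;0 0 1 0 0 0;0 0 0.8 0 0 0;0 0 0 0 0 0'
python3 -m crank '0 0 0.4 0 0 0; 0 0 0.3 0 0 0;0 0 0.2 0 0 0;0 0 0 0 0 0;0 0 0 0 0 0'
python3 -c 'from h import *; st()'
```

```text
t: 7.25
tcp_pos: [0.4907, 0.1698, 0.0825]
tool_rot: [0.709, 0.705, -0.004, -0.003]
force: [-1.3, -0.1, -4.0]
finger_gap: 0.679
gripper_force: 34.1
t: 7.75
tcp_pos: [0.4941, 0.1705, 0.0507]
tool_rot: [0.709, 0.706, 0.0, 0.0]
force: [-0.4, 0.2, -3.3]
finger_gap: 0.677
gripper_force: 34.2
t 7.75 tcp [0.4941 0.1705 0.0507] x [0.004 1.    0.   ] y [ 1.    -0.004  0.001] z [ 0.001  0.    -1.   ] q [ 0.12  0.68  1.83 -0.    0.63  0.12] F [-0.4  0.2 -3.3] gap 0.677 34.2
```

```bash
python3 -m crank '0 0 0.04 0 0 0; 0 0 0.04 0 0 0;0 0 0.03 0 0 0;0 0 0.02 0 0 0;0 0 0 0 0 0'
python3 -m crank '0 0 0 0 0 0;0 0 0 0 0 0;0 0 0 0 0 0;0 0 0 0 0 0;0 0 0 0 0 0'
```

```text
t: 8.25
tcp_pos: [0.4938, 0.1705, 0.0455]
tool_rot: [0.709, 0.706, 0.0, 0.0]
force: [-0.3, 0.1, 3.4]
finger_gap: 0.677
gripper_force: 34.5
t: 8.75
tcp_pos: [0.4938, 0.1705, 0.0454]
tool_rot: [0.709, 0.706, 0.0, 0.0]
force: [-1.8, -0.8, 5.1]
finger_gap: 0.681
gripper_force: 34.7
```

```bash
python3 -m crank '0 0 0 0 0 0;0 0 0 0 0 0;0 0 0 0 0 0;0 0 0 0 0 0;0 0 0 0 0 0' 1
python3 -m crank '0 0 -0.2 0 0 0;0 0 -0.5 0 0 0;0 0 -1 0 0 0;0 0 -1 0 0 0;0 0 -0.8 0 0 0'
python3 -m crank '0 0 -0.7 0 0 0;0 0 -0.5 0 0 0;0 0 0 0 0 0;0 0 0 0 0 0;0 0 0 0 0 0'
python3 -m crank '-1 0 0 0 0 0.09;-1 -0.1 0 0 0 0.09;-1 -0.25 0 0 0 0.09;-0.6 -0.2 0 0 0 0.09;0 0 0 0 0 0.09'
python3 - <<'E'
from h import *
take('top','t3');take('wrist','w3');st()
cv2.imwrite('pics/c3.png',np.hstack([cv2.resize(cv2.imread('pics/t3.png')[150:290,200:400],None,fx=2,fy=2),cv2.resize(cv2.imread('pics/w3.png'),(373,280))]))
E
```

```text
t: 9.25
tcp_pos: [0.4937, 0.1705, 0.0448]
tool_rot: [0.709, 0.706, 0.0, -0.0]
force: [0.9, 0.2, 0.5]
finger_gap: 1.0
gripper_force: 0.0
t: 9.75
tcp_pos: [0.494, 0.1706, 0.1875]
tool_rot: [0.709, 0.706, 0.001, 0.001]
force: [-0.8, 0.8, -0.7]
finger_gap: 0.998
gripper_force: 0.0
t: 10.25
tcp_pos: [0.4926, 0.1704, 0.2318]
tool_rot: [0.709, 0.706, -0.001, -0.001]
force: [0.4, -0.2, -0.6]
finger_gap: 0.998
gripper_force: 0.0
t: 10.75
tcp_pos: [0.4421, 0.0358, 0.2312]
tool_rot: [0.911, 0.413, -0.003, -0.002]
force: [0.7, 0.2, -0.1]
finger_gap: 0.996
gripper_force: 0.0
t 10.85 tcp [0.4445 0.0369 0.2318] x [ 0.654  0.757 -0.001] y [ 0.757 -0.654 -0.003] z [-0.003  0.001 -1.   ] q [-0.17  0.29  1.86  0.    1.    0.54] F [-0.6 -0.1 -0.1] gap 0.996 0.0
```

View pics/c3.png

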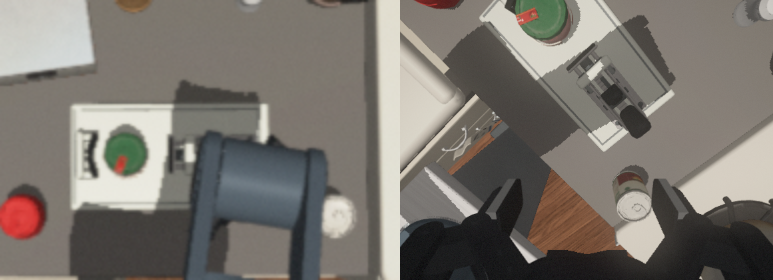

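The jar stands on the board between the jaws with clearance on both sides. The handle and trigger show in the wrist view at crop pixel (612-635, 90-125).

```bash
python3 - <<'E'
from h import *
s=load('w3');P=cloud(s);im=s['image'].astype(int)
m=(P[...,2]>.10)&(P[...,2]<.155)&(P[...,0]>.45)&(P[...,0]<.54)&(P[...,1]>-.05)&(P[...,1]<.09)
n,l,q,c=cv2.connectedComponentsWithStats(m.astype(np.uint8))
for z0,z1 in ((.143,.15),(.136,.142),(.125,.136)):
  p=P[m&(P[...,2]>z0)&(P[...,2]<z1)]
  h=np.histogram(p[:,1],np.arange(-.02,.09,.005))[0]; print(z0,len(p),h, np.round(np.percentile(p[:,0],[2,50,98]),4))
for a,b in ((-.02,.025),(.028,.08)):
  p=P[m&(P[...,1]>a)&(P[...,1]<b)&(P[...,2]>.118)];print(np.round(np.percentile(p,[2,50,98],axis=0),4))
jm=P[(P[...,2]>.099)&(P[...,2]<.109)&(P[...,1]>.12)&(P[...,1]<.22)]; print('jar',np.round(np.percentile(jm,[2,50,98],axis=0),4))
plan((.4935,.029,.231),(0,-1),10)
E
```

```text
0.143 529 [  0   0   0   0 148 220 161   0   0   0   0   0   0   0   0   0   0   0
   0   0   0] [0.4851 0.4953 0.5053]
0.136 461 [  0   0   0   1   3  12 108   4   0   0   0   0   0 118 176  39   0   0
   0   0   0] [0.4844 0.4953 0.5063]
0.125 456 [  0   0   0   0   0   6 136   3   0   0   0   0  13  34  37 202  25   0
   0   0   0] [0.4851 0.4953 0.5055]
[[0.4842 0.0012 0.1192]
 [0.4954 0.0111 0.144 ]
 [0.5063 0.0149 0.147 ]]
[[0.4856 0.0433 0.125 ]
 [0.4952 0.0537 0.1361]
 [0.5044 0.0601 0.1396]]
jar [[0.4692 0.1418 0.1013]
 [0.4896 0.1621 0.1044]
 [0.5158 0.1875 0.1062]]
0.065 0.106 0.002 -0.000 0.000 0.055; 0.074 0.100 0.002 -0.000 0.000 0.055; 0.082 0.093 0.002 -0.000 0.000 0.055; 0.090 0.086 0.002 -0.000 0.000 0.055; 0.097 0.078 0.002 -0.000 0.000 0.055
0.103 0.069 0.002 -0.000 0.000 0.055; 0.109 0.060 0.002 -0.000 0.000 0.055; 0.113 0.050 0.002 -0.000 0.000 0.055; 0.117 0.040 0.002 -0.000 0.000 0.055; 0.120 0.030 0.002 -0.000 0.000 0.055
```

```bash
python3 -m crank '0.07 0.11 0 0 0 0.055; 0.08 0.1 0 0 0 0.055; 0.08 0.095 0 0 0 0.055; 0.09 0.085 0 0 0 0.055; 0.1 0.08 0 0 0 0.055' 1 20
python3 -m crank '0.105 0.07 0 0 0 0.055; 0.11 0.06 0 0 0 0.055; 0.115 0.05 0 0 0 0.055; 0.12 0.04 0 0 0 0.055; 0.12 0.03 0 0 0 0.055'
python3 -m crank '0 0 0 0 0 0;0 0 0 0 0 0;0 0 0 0 0 0;0 0 0 0 0 0;0 0 0 0 0 0'
python3 - <<'E'
from h import *
s=load('w3');P=cloud(s)
p=P[(P[...,2]>.045)&(P[...,2]<.066)&(P[...,1]>.08)&(P[...,1]<.138)&(abs(P[...,0]-.4945)<.02)]
print('pad',len(p),np.histogram(p[:,1],np.arange(.08,.14,.003)),np.round(np.percentile(p,[2,50,98],axis=0),4))
s=take('wrist','w4'); st(); plan((.4945,.0305,.105),(0,-1),5)
P=cloud(s)
for a,b in ((-.02,.025),(.028,.08)):
  p=P[(abs(P[...,0]-.495)<.03)&(P[...,1]>a)&(P[...,1]<b)&(P[...,2]>.118)&(P[...,2]<.155)];print(len(p),len(p) and np.round(np.percentile(p,[2,50,98],axis=0),4))
E
```

```text
t: 11.35
tcp_pos: [0.4709, 0.0341, 0.232]
tool_rot: [0.977, 0.213, -0.001, -0.0]
force: [0.2, 0.3, 0.0]
finger_gap: 1.002
gripper_force: 0.0
t: 11.85
tcp_pos: [0.4956, 0.0302, 0.2319]
tool_rot: [1.0, -0.002, -0.001, -0.0]
force: [-1.2, -0.7, 0.6]
finger_gap: 0.998
gripper_force: 0.0
t: 12.35
tcp_pos: [0.4953, 0.0297, 0.2329]
tool_rot: [1.0, -0.002, -0.0, -0.0]
force: [-0.6, -0.3, -0.1]
finger_gap: 0.996
gripper_force: 0.0
pad 1189 (array([157, 154, 140,  54,  59,  54,  57, 168, 159, 121,   0,   0,   0,
         0,   0,   0,   0,   0,   0,  66]), array([0.08 , 0.083, 0.086, 0.089, 0.092, 0.095, 0.098, 0.101, 0.104,
       0.107, 0.11 , 0.113, 0.116, 0.119, 0.122, 0.125, 0.128, 0.131,
       0.134, 0.137, 0.14 ])) [[0.4756 0.0805 0.0455]
 [0.4949 0.0967 0.058 ]
 [0.5135 0.1376 0.0609]]
t 12.4 tcp [0.4954 0.0297 0.233 ] x [ 1.    -0.003  0.   ] y [-0.003 -1.    -0.   ] z [ 0.  0. -1.] q [-0.17  0.35  1.75  0.    1.04  1.41] F [-0.7 -0.5  0.1] gap 0.996 0.0
-0.005 -0.004 0.640 -0.000 -0.000 -0.000; -0.005 -0.004 0.640 -0.000 -0.000 -0.000; -0.005 -0.004 0.640 -0.000 -0.000 -0.000; -0.005 -0.004 0.640 -0.000 -0.000 -0.000; -0.005 -0.004 0.640 -0.000 -0.000 -0.000
794 [[ 0.4859 -0.0009  0.1199]
 [ 0.4995  0.0075  0.1442]
 [ 0.5072  0.0147  0.147 ]]
682 [[0.4867 0.0415 0.119 ]
 [0.4979 0.0502 0.1342]
 [0.505  0.0595 0.1394]]
```

View pics/w4.png

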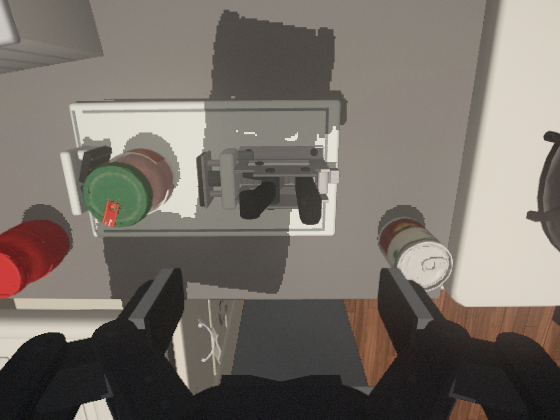

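The wrist view shows the jar at (125,190), the pad at (205,180), the trigger at (258,200) and the handle at (308,200). Pad face y is about 0.1095, so jaw_slide starts near 0.0045.

```bash
python3 -m crank '0 -0.02 0.4 0 0 0; 0 0 0.8 0 0 0;0 0 0.9 0 0 0;0 0 0.6 0 0 0;0 0 0 0 0 0'
python3 -m crank '0 0 0.3 0 0 0;0 0 0.2 0 0 0;0 0 0 0 0 0;0 0 0 0 0 0;0 0 0 0 0 0'
python3 -m crank '0 0 0 0 0 0;0 0 0 0 0 0;0 0 0 0 0 0;0 0 0 0 0 0;0 0 0 0 0 0' 0.46 20
python3 - <<'E'
from h import *
s=take('wrist','w5'); st()
E
```

```text
t: 12.9
tcp_pos: [0.4931, 0.0307, 0.1223]
tool_rot: [1.0, -0.002, -0.004, -0.001]
force: [-1.4, 0.4, 0.2]
finger_gap: 1.002
gripper_force: 0.0
t: 13.4
tcp_pos: [0.4961, 0.0304, 0.1057]
tool_rot: [1.0, -0.002, 0.001, 0.0]
force: [-1.0, -0.4, 0.5]
finger_gap: 1.004
gripper_force: 0.0
t: 13.9
tcp_pos: [0.4956, 0.0305, 0.105]
tool_rot: [1.0, -0.002, 0.0, -0.0]
force: [0.7, 0.9, 1.0]
finger_gap: 0.731
gripper_force: 0.4
t 13.95 tcp [0.4956 0.0305 0.1049] x [ 1.    -0.004  0.   ] y [-0.004 -1.    -0.   ] z [ 0.  0. -1.] q [-0.16  0.56  1.86  0.    0.72  1.41] F [0.5 0.  0.5] gap 0.732 0.4
```

View pics/w5.png

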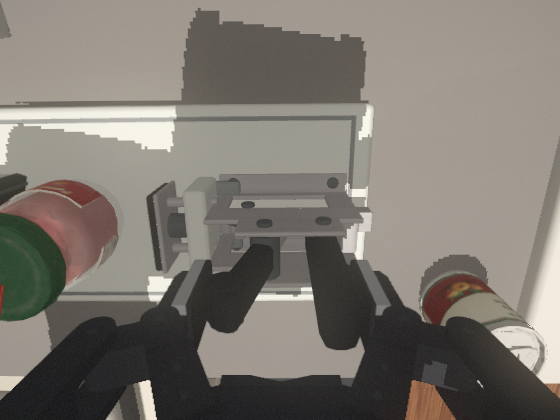

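The pads straddle the handle and trigger, and the pad (165,225) and jar stay in view. First stroke follows, in two halves, with the arm moving back to keep the handle finger in place.

```bash
python3 -m crank '0 0.03 0 0 0 0;0 0.03 0 0 0 0;0 0.03 0 0 0 0;0 0.03 0 0 0 0;0 0.03 0 0 0 0' 0.16 20
python3 -m crank '0 0.03 0 0 0 0;0 0.03 0 0 0 0;0 0.03 0 0 0 0;0 0.03 0 0 0 0;0 0.03 0 0 0 0' -0.14
python3 - <<'E'
from h import *
s=take('wrist','w6'); st()
P=cloud(s);m=(P[...,2]>.03)&(P[...,2]<.065)&(P[...,1]>.09)&(P[...,1]<.139)&(abs(P[...,0]-.4945)<.02)
p=P[m];print(len(p),np.histogram(p[:,1],np.arange(.09,.14,.0025))[0])
E
```

```text
t: 14.45
tcp_pos: [0.4958, 0.0247, 0.1061]
tool_rot: [1.0, -0.003, 0.001, -0.0]
force: [0.2, 6.1, 5.7]
finger_gap: 0.579
gripper_force: 4.2
t: 14.95
tcp_pos: [0.4958, 0.0187, 0.1072]
tool_rot: [1.0, -0.002, 0.001, -0.0]
force: [-1.9, 6.9, 19.8]
finger_gap: 0.435
gripper_force: 18.3
t 15.0 tcp [0.4958 0.0187 0.1072] x [ 1.    -0.004  0.002] y [-0.004 -1.    -0.001] z [ 0.002  0.001 -1.   ] q [-0.19  0.56  1.87  0.    0.72  1.39] F [-3.   3.5 19.4] gap 0.437 19.7
3641 [239 245 250 138   0  37 141 165 169 960 184 243 105   0   0   0   0   0
 119 646]
```

```bash
cat > look.py <<'E'
import sys; from h import *
s=take('wrist',sys.argv[1]); st()
P=cloud(s);m=(P[...,2]>.03)&(P[...,2]<.064)&(P[...,1]>.09)&(P[...,1]<.17)&(abs(P[...,0]-.4945)<.025)
p=P[m];print(len(p),'0.09:',np.histogram(p[:,1],np.arange(.09,.172,.0025))[0])
E
python3 -m crank '0 -0.06 0 0 0 0;0 -0.06 0 0 0 0;0 -0.06 0 0 0 0;0 -0.06 0 0 0 0;0 -0.06 0 0 0 0' 0.48 20
python3 -m crank '0 0 0 0 0 0;0 0.03 -0.01 0 0 0;0 0.03 -0.01 0 0 0;0 0.03 -0.01 0 0 0;0 0.03 -0.01 0 0 0' 0.16
python3 -m crank '0 0.04 -0.01 0 0 0;0 0.04 -0.01 0 0 0;0 0.04 -0.01 0 0 0;0 0.03 -0.01 0 0 0;0 0.03 0 0 0 0' -0.14
python3 look.py w7
```

```text
t: 15.5
tcp_pos: [0.4952, 0.0307, 0.1045]
tool_rot: [1.0, -0.002, -0.0, -0.0]
force: [-0.4, 0.9, 0.2]
finger_gap: 0.743
gripper_force: 0.0
t: 16.0
tcp_pos: [0.4952, 0.0247, 0.107]
tool_rot: [1.0, -0.002, -0.0, 0.001]
force: [-0.4, 0.0, 3.3]
finger_gap: 0.583
gripper_force: 5.4
t: 16.5
tcp_pos: [0.4952, 0.0186, 0.1088]
tool_rot: [1.0, -0.002, -0.0, -0.0]
force: [-0.7, 4.7, 7.7]
finger_gap: 0.433
gripper_force: 19.3
t 16.55 tcp [0.4952 0.0187 0.1087] x [ 1.    -0.004 -0.   ] y [-0.004 -1.    -0.   ] z [-0.  0. -1.] q [-0.19  0.55  1.86  0.    0.72  1.39] F [-2.5  1.8  7.2] gap 0.436 20.2
6769 0.09: [  65  173  153 1208  338  299  294  271   82    0   48  138  167  168
 1397  195  316   95   62  469  245  228  195  135   26    2    0    0
    0    0    0    0]
```

```bash
python3 -m crank '0 -0.06 0.016 0 0 0;0 -0.06 0.016 0 0 0;0 -0.06 0.016 0 0 0;0 -0.06 0.016 0 0 0;0 -0.06 0.016 0 0 0' 0.48 20
python3 -m crank '0 0 0 0 0 0;0 0.03 -0.01 0 0 0;0 0.03 -0.01 0 0 0;0 0.03 -0.01 0 0 0;0 0.03 -0.01 0 0 0' 0.16
python3 -m crank '0 0.04 -0.01 0 0 0;0 0.04 -0.01 0 0 0;0 0.04 -0.01 0 0 0;0 0.03 -0.01 0 0 0;0 0.03 0 0 0 0' -0.14
python3 look.py w8
```

```text
t: 17.05
tcp_pos: [0.4954, 0.0307, 0.1046]
tool_rot: [1.0, -0.002, -0.0, 0.0]
force: [-0.3, -0.9, -0.3]
finger_gap: 0.741
gripper_force: 0.0
t: 17.55
tcp_pos: [0.4954, 0.0247, 0.1071]
tool_rot: [1.0, -0.002, 0.0, 0.001]
force: [-1.4, 0.1, 3.3]
finger_gap: 0.578
gripper_force: 5.6
t: 18.05
tcp_pos: [0.4954, 0.0186, 0.1088]
tool_rot: [1.0, -0.002, 0.0, -0.0]
force: [-1.3, 4.5, 9.2]
finger_gap: 0.435
gripper_force: 19.3
t 18.1 tcp [0.4954 0.0187 0.1088] x [ 1.    -0.004  0.   ] y [-0.004 -1.    -0.   ] z [ 0.  0. -1.] q [-0.19  0.55  1.86  0.    0.72  1.39] F [-2.9  1.7  8. ] gap 0.438 20.5
6787 0.09: [  70  110   69  104   77   78  218 1094  475  307  298  299  245   34
    0   44  132  150 1365  249  321  311  174  138  181  177   65    2
    0    0    0    0]
```

View pics/w8.png

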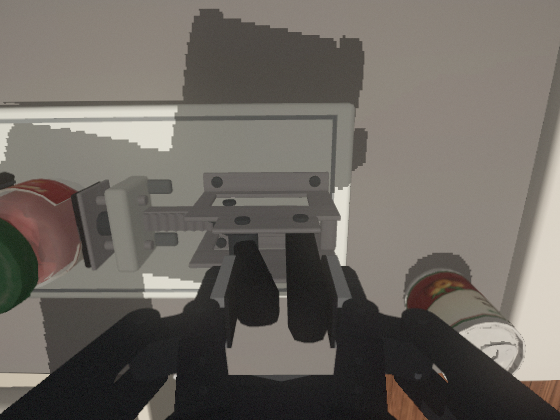

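The third stroke brought the pad face up against the jar at about (85,230), and the jar is upright. Next is stroke 4.

```bash
cat > gap.py <<'E'
import sys; from h import *
for f in sys.argv[1:]:
  s=load(f);P=cloud(s)
  m=(P[...,2]>.0555)&(P[...,2]<.0625)&(P[...,1]>.085)&(P[...,1]<.17)&(abs(P[...,0]-.4945)<.022)
  y=np.sort(P[m][:,1]); h,e=np.histogram(y,np.arange(.085,.172,.001)); print(f,len(y),h.tolist())
E
python3 -m crank '0 -0.06 0.016 0 0 0;0 -0.06 0.016 0 0 0;0 -0.06 0.016 0 0 0;0 -0.06 0.016 0 0 0;0 -0.06 0.016 0 0 0' 0.48 20
python3 -m crank '0 0 0 0 0 0;0 0.03 -0.01 0 0 0;0 0.03 -0.01 0 0 0;0 0.03 -0.01 0 0 0;0 0.03 -0.01 0 0 0' 0.16
python3 look.py w9
python3 -m crank '0 0.04 -0.01 0 0 0;0 0.04 -0.01 0 0 0;0 0.04 -0.01 0 0 0;0 0.03 -0.01 0 0 0;0 0.03 0 0 0 0' -0.14
python3 look.py w10; python3 gap.py w7 w8 w9 w10
```

```text
t: 18.6
tcp_pos: [0.4954, 0.0308, 0.1046]
tool_rot: [1.0, -0.002, -0.0, 0.0]
force: [-0.4, -0.2, -0.0]
finger_gap: 0.74
gripper_force: 0.0
t: 19.1
tcp_pos: [0.4954, 0.0247, 0.1071]
tool_rot: [1.0, -0.002, 0.0, 0.0]
force: [-1.5, 0.7, 2.9]
finger_gap: 0.578
gripper_force: 7.3
t 19.15 tcp [0.4954 0.0248 0.1071] x [ 1.    -0.003  0.   ] y [-0.003 -1.     0.001] z [ 0.    -0.001 -1.   ] q [-0.18  0.56  1.86 -0.    0.72  1.4 ] F [-2.3 -3.7  7.5] gap 0.581 8.8
7068 0.09: [ 114   76   89   93   68  121   68  151  167 1265  351  308  302  302
  216    2    2   71  148  165 1458  220  378  237  148  143  183  172
   50    0    0    0]
t: 19.65
tcp_pos: [0.4954, 0.0186, 0.1089]
tool_rot: [1.0, -0.002, 0.0, -0.0]
force: [-0.4, 5.2, 9.0]
finger_gap: 0.437
gripper_force: 19.1
t 19.7 tcp [0.4954 0.0187 0.1088] x [ 1.    -0.003  0.   ] y [-0.003 -1.    -0.   ] z [ 0.  0. -1.] q [-0.19  0.55  1.86  0.    0.72  1.39] F [-1.7  1.   9. ] gap 0.436 20.5
7419 0.09: [  71  111   67  112   72   78  101   65  111   65  204  141 1396  372
  306  284  294  224    9    1   36  111  362 1313  184  365  257  149
[... 584 characters left out ...]
 28, 31, 28, 8, 3, 1, 0, 0, 0, 0, 0, 0, 0, 0, 0, 0, 0, 0, 0, 0, 0, 0]
w9 2850 [0, 0, 0, 0, 0, 0, 0, 0, 0, 0, 0, 0, 0, 0, 0, 0, 0, 0, 0, 0, 0, 0, 0, 0, 0, 0, 0, 0, 67, 190, 127, 128, 109, 109, 103, 104, 113, 106, 103, 102, 92, 81, 22, 0, 0, 0, 0, 0, 0, 0, 0, 0, 0, 0, 0, 110, 221, 108, 41, 101, 114, 121, 143, 60, 67, 49, 31, 30, 24, 30, 30, 11, 2, 1, 0, 0, 0, 0, 0, 0, 0, 0, 0, 0, 0, 0]
w10 2938 [0, 0, 0, 0, 0, 0, 0, 0, 0, 0, 0, 0, 0, 0, 0, 0, 0, 0, 0, 0, 0, 0, 0, 0, 0, 0, 0, 0, 0, 0, 0, 0, 0, 0, 0, 3, 145, 170, 131, 121, 110, 109, 96, 104, 98, 109, 105, 95, 92, 60, 8, 0, 0, 0, 0, 0, 0, 0, 0, 0, 0, 2, 138, 222, 112, 50, 61, 115, 119, 134, 91, 76, 70, 47, 27, 32, 25, 35, 14, 9, 3, 0, 0, 0, 0, 0]
```

```bash
python3 -m crank '0 -0.06 0.016 0 0 0;0 -0.06 0.016 0 0 0;0 -0.06 0.016 0 0 0;0 -0.06 0.016 0 0 0;0 -0.06 0.016 0 0 0' 0.48 20
python3 look.py w11
python3 -m crank '0 0 0 0 0 0;0 0.03 -0.01 0 0 0;0 0.03 -0.01 0 0 0;0 0.03 -0.01 0 0 0;0 0.03 -0.01 0 0 0' 0.16
python3 look.py w12
python3 -m crank '0 0.02 -0.01 0 0 0;0 0.02 -0.01 0 0 0;0 0.02 0 0 0 0;0 0 0 0 0 0;0 0 0 0 0 0' 0.04
python3 look.py w13; python3 gap.py w11 w12 w13
```

```text
t: 20.2
tcp_pos: [0.4955, 0.0307, 0.1047]
tool_rot: [1.0, -0.002, -0.0, -0.0]
force: [0.1, -0.2, -0.4]
finger_gap: 0.742
gripper_force: 0.0
t 20.25 tcp [0.4954 0.031  0.1046] x [ 1.    -0.004 -0.   ] y [-0.004 -1.    -0.   ] z [-0.  0. -1.] q [-0.16  0.56  1.86  0.    0.72  1.41] F [-0.2  0.6 -0.7] gap 0.739 0.0
7580 0.09: [ 110   74   93   93   75  113   69  108   78   78  202 1049  568  315
  309  306  258   44    0   49  124  166  403 1330  239  390  216  150
  159  176  171   65]
t: 20.75
tcp_pos: [0.4953, 0.0247, 0.107]
tool_rot: [1.0, -0.002, -0.0, 0.001]
force: [-1.5, -0.8, 3.1]
finger_gap: 0.577
gripper_force: 6.2
t 20.8 tcp [0.4953 0.0248 0.1069] x [ 1.    -0.003 -0.   ] y [-0.003 -1.     0.001] z [-0.    -0.001 -1.   ] q [-0.18  0.56  1.86 -0.    0.72  1.4 ] F [-3.1 -2.9  7. ] gap 0.583 7.9
7557 0.09: [ 107   79   86  104   65  115   71   95   87   75  211  536 1091  325
  302  318  258   93    0   22   90  152  518 1201  220  387  221  165
  157  171  165   70]
t: 21.3
tcp_pos: [0.4953, 0.0224, 0.1078]
tool_rot: [1.0, -0.002, -0.0, 0.001]
force: [-2.2, -6.4, 6.9]
finger_ga
[... 639 characters left out ...]
123, 134, 50, 81, 61, 30, 38, 25, 25, 29, 21, 12, 5, 0, 0, 0, 0, 0]
w12 2994 [0, 0, 0, 0, 0, 0, 0, 0, 0, 0, 0, 0, 0, 0, 0, 0, 0, 0, 0, 0, 0, 0, 0, 0, 0, 0, 0, 0, 0, 0, 0, 0, 0, 0, 39, 190, 146, 122, 120, 105, 111, 108, 101, 116, 109, 105, 91, 81, 35, 0, 0, 0, 0, 0, 0, 0, 0, 0, 0, 0, 0, 20, 239, 164, 90, 45, 89, 122, 127, 132, 77, 66, 67, 43, 29, 29, 21, 32, 15, 7, 1, 0, 0, 0, 0, 0]
w13 2946 [0, 0, 0, 0, 0, 0, 0, 0, 0, 0, 0, 0, 0, 0, 0, 0, 0, 0, 0, 0, 0, 0, 0, 0, 0, 0, 0, 0, 0, 0, 0, 0, 0, 0, 0, 0, 0, 93, 192, 137, 110, 122, 102, 95, 110, 109, 117, 93, 110, 83, 75, 19, 0, 0, 0, 0, 0, 0, 0, 0, 0, 0, 102, 231, 119, 64, 46, 115, 128, 133, 100, 68, 71, 44, 35, 29, 28, 32, 25, 7, 0, 1, 1, 0, 0, 0]
```

```bash
python3 -m crank '0 0.02 -0.01 0 0 0;0 0.02 -0.01 0 0 0;0 0.02 0 0 0 0;0 0.01 0 0 0 0;0 0 0 0 0 0' -0.04
python3 look.py w14; python3 gap.py w14
```

```text
t: 21.85
tcp_pos: [0.4953, 0.0206, 0.1083]
tool_rot: [1.0, -0.002, -0.0, -0.0]
force: [-1.5, -2.1, 4.9]
finger_gap: 0.48
gripper_force: 12.0
t 21.9 tcp [0.4954 0.0206 0.1083] x [ 1.    -0.004 -0.   ] y [-0.004 -1.    -0.   ] z [-0.  0. -1.] q [-0.18  0.55  1.86 -0.    0.72  1.39] F [-2.6 -1.7  5.3] gap 0.482 12.1
7339 0.09: [  86   73  110   72   94   89   66  113   66  114  141  164  154 1148
  604  297  312  288  250   45    0   19   99 1375  171  386  284  163
  135  171  165   85]
w14 2937 [0, 0, 0, 0, 0, 0, 0, 0, 0, 0, 0, 0, 0, 0, 0, 0, 0, 0, 0, 0, 0, 0, 0, 0, 0, 0, 0, 0, 0, 0, 0, 0, 0, 0, 0, 0, 0, 0, 2, 119, 175, 140, 126, 101, 105, 115, 111, 100, 100, 104, 98, 82, 64, 19, 0, 0, 0, 0, 0, 0, 0, 0, 36, 255, 140, 80, 39, 103, 125, 132, 104, 74, 72, 52, 38, 27, 28, 26, 31, 11, 1, 2, 0, 0, 0, 0]
```

```bash
python3 -m crank '0 0.02 -0.01 0 0 0;0 0.02 -0.01 0 0 0;0 0.02 0 0 0 0;0 0.01 0 0 0 0;0 0 0 0 0 0' -0.14
python3 look.py w15; python3 gap.py w15
```

```text
t: 22.4
tcp_pos: [0.4953, 0.0187, 0.1088]
tool_rot: [1.0, -0.002, -0.0, -0.001]
force: [-0.3, 5.2, 3.1]
finger_gap: 0.44
gripper_force: 19.6
t 22.45 tcp [0.4953 0.0186 0.1088] x [ 1.    -0.004 -0.   ] y [-0.004 -1.    -0.001] z [-0.     0.001 -1.   ] q [-0.19  0.55  1.86  0.    0.72  1.38] F [0.1 4.5 2.8] gap 0.439 19.5
7237 0.09: [  96   85   70  109   69  113   74   92   81   67  182  143  182  141
 1436  382  295  296  291  160    1    1   54 1248  193  362  302  161
  133  162  161   95]
w15 2869 [0, 0, 0, 0, 0, 0, 0, 0, 0, 0, 0, 0, 0, 0, 0, 0, 0, 0, 0, 0, 0, 0, 0, 0, 0, 0, 0, 0, 0, 0, 0, 0, 0, 0, 0, 0, 0, 0, 0, 0, 9, 137, 187, 128, 120, 103, 104, 93, 117, 101, 109, 95, 101, 62, 32, 1, 0, 0, 0, 0, 0, 0, 16, 239, 146, 103, 41, 71, 124, 142, 120, 90, 63, 51, 38, 32, 27, 24, 24, 15, 4, 0, 0, 0, 0, 0]
```

```bash
python3 -m crank '0 -0.06 0.016 0 0 0;0 -0.06 0.016 0 0 0;0 -0.06 0.016 0 0 0;0 -0.06 0.016 0 0 0;0 -0.06 0.016 0 0 0' 0.48 20
python3 look.py w16
python3 -m crank '0 0 0 0 0 0;0 0.03 -0.01 0 0 0;0 0.03 -0.01 0 0 0;0 0.03 -0.01 0 0 0;0 0.03 -0.01 0 0 0' 0.16
python3 look.py w17; python3 gap.py w16 w17
```

```text
t: 22.95
tcp_pos: [0.4956, 0.0297, 0.1056]
tool_rot: [1.0, -0.002, 0.0, 0.0]
force: [-0.9, 1.2, -0.4]
finger_gap: 0.735
gripper_force: 0.4
t 23.0 tcp [0.4956 0.03   0.1055] x [ 1.    -0.004  0.   ] y [-0.004 -1.    -0.   ] z [ 0.  0. -1.] q [-0.17  0.56  1.86  0.    0.72  1.41] F [ 0.1  2.1 -2.7] gap 0.737 0.9
7496 0.09: [ 101   81   76  111   72  108   78   80  103   70  184  199 1346  339
  310  299  290  123    0   19   88  164  207 1477  212  400  226  160
  146  185  159   83]
t: 23.5
tcp_pos: [0.4956, 0.0249, 0.1079]
tool_rot: [1.0, -0.002, 0.0, -0.0]
force: [-0.1, 5.1, 3.0]
finger_gap: 0.582
gripper_force: 11.8
t 23.55 tcp [0.4956 0.0249 0.1079] x [ 1.    -0.005  0.001] y [-0.005 -1.    -0.001] z [ 0.001  0.001 -1.   ] q [-0.18  0.56  1.86  0.    0.72  1.4 ] F [-1.3  1.8  6.9] gap 0.585 13.0
7289 0.09: [ 106   65  111   71   89   89   67  121   63  103  162  158  163  804
  870  317  314  296  248   75    0   19   87 1328  194  393  259  163
  125  186  156   87]
w16 2937 [0, 0, 0, 0, 0, 0, 0, 0, 0, 0, 0, 0, 0, 0, 0, 0, 0, 0, 0, 0, 0, 0, 0, 0, 0, 0, 0, 0, 0, 0, 0, 0, 0, 0, 10, 145, 171, 129, 119, 115, 100, 108, 110, 107, 106, 104, 105, 81, 64, 7, 0, 0, 0, 0, 0, 0, 0, 0, 0, 0, 0, 1, 117, 211, 102, 57, 76, 119, 117, 155, 78, 59, 64, 45, 38, 25, 30, 22, 26, 10, 3, 1, 0, 0, 0, 0]
w17 2935 [0, 0, 0, 0, 0, 0, 0, 0, 0, 0, 0, 0, 0, 0, 0, 0, 0, 0, 0, 0, 0, 0, 0, 0, 0, 0, 0, 0, 0, 0, 0, 0, 0, 0, 0, 0, 0, 0, 0, 62, 204, 131, 128, 114, 99, 110, 116, 94, 109, 112, 102, 75, 71, 37, 0, 0, 0, 0, 0, 0, 0, 0, 62, 238, 125, 90, 43, 104, 114, 157, 103, 63, 66, 49, 34, 28, 28, 30, 26, 9, 2, 0, 0, 0, 0, 0]
```

```bash
python3 -m crank '0 0.02 -0.01 0 0 0;0 0.02 -0.01 0 0 0;0 0.02 0 0 0 0;0 0.01 0 0 0 0;0 0 0 0 0 0' 0.04
python3 look.py w18; python3 gap.py w18
```

```text
t: 24.05
tcp_pos: [0.4956, 0.0224, 0.1087]
tool_rot: [1.0, -0.002, 0.0, -0.0]
force: [-1.6, 2.8, 7.9]
finger_gap: 0.52
gripper_force: 15.0
t 24.1 tcp [0.4955 0.0224 0.1087] x [ 1.    -0.004  0.   ] y [-0.004 -1.    -0.   ] z [ 0.  0. -1.] q [-0.18  0.55  1.86  0.    0.72  1.39] F [-1.9  1.3  7.1] gap 0.524 15.0
7156 0.09: [  74  106   71  102   79   82   95   65  108   68  178  147  145  180
  501 1189  324  297  295  249   78    0   13 1133  193  363  296  168
  127  178  150  102]
w18 2890 [0, 0, 0, 0, 0, 0, 0, 0, 0, 0, 0, 0, 0, 0, 0, 0, 0, 0, 0, 0, 0, 0, 0, 0, 0, 0, 0, 0, 0, 0, 0, 0, 0, 0, 0, 0, 0, 0, 0, 0, 0, 2, 116, 189, 125, 129, 101, 109, 108, 105, 106, 102, 102, 95, 76, 60, 9, 0, 0, 0, 0, 0, 13, 212, 165, 92, 46, 82, 131, 131, 125, 74, 57, 53, 38, 33, 24, 34, 29, 11, 6, 0, 0, 0, 0, 0]
```

```bash
python3 -m crank '0 0.01 0 0 0 0;0 0.01 0 0 0 0;0 0 0 0 0 0;0 0 0 0 0 0;0 0 0 0 0 0' 0.0
python3 look.py w19; python3 gap.py w19
```

```text
t: 24.6
tcp_pos: [0.4958, 0.0213, 0.1083]
tool_rot: [1.0, -0.002, 0.0, 0.0]
force: [0.3, 2.4, 5.3]
finger_gap: 0.507
gripper_force: 3.5
t 24.65 tcp [0.4957 0.0213 0.1082] x [ 1.    -0.004  0.001] y [-0.004 -1.     0.   ] z [ 0.001 -0.    -1.   ] q [-0.18  0.55  1.86  0.    0.72  1.39] F [-0.3  1.1  4.5] gap 0.506 3.5
7338 0.09: [ 110   72   99   80   72  112   70  110   69   97  163  137  190  290
 1383  332  295  299  265  106    0    6   80 1321  186  360  296  173
  127  178  158  102]
w19 2938 [0, 0, 0, 0, 0, 0, 0, 0, 0, 0, 0, 0, 0, 0, 0, 0, 0, 0, 0, 0, 0, 0, 0, 0, 0, 0, 0, 0, 0, 0, 0, 0, 0, 0, 0, 0, 0, 0, 0, 17, 160, 168, 136, 110, 110, 104, 104, 110, 89, 118, 100, 101, 77, 48, 4, 0, 0, 0, 0, 0, 0, 0, 20, 254, 133, 95, 38, 93, 112, 145, 124, 72, 72, 50, 44, 28, 24, 33, 24, 17, 3, 1, 0, 0, 0, 0]
```

View pics/w19.png

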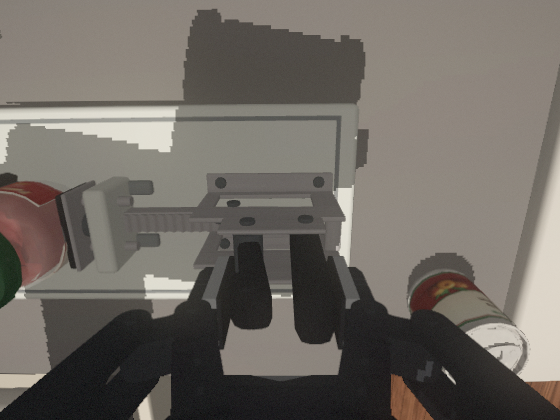

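The jar is home in the V at left and upright. The jaw clicked back onto its pawl, with the block about 2.4 mm back and little force on the trigger. I'll release and take a fresh stroke in small steps.

```bash
python3 -m crank '0 -0.05 0.008 0 0 0;0 -0.05 0.008 0 0 0;0 -0.05 0.008 0 0 0;0 -0.05 0.008 0 0 0;0 -0.03 0.008 0 0 0' 0.48 20
python3 look.py w20
python3 -m crank '0 0 0 0 0 0;0 0.02 -0.01 0 0 0;0 0.02 -0.01 0 0 0;0 0.02 0 0 0 0;0 0.02 0 0 0 0' 0.28
python3 look.py w21; python3 gap.py w20 w21
```

```text
t: 25.15
tcp_pos: [0.4954, 0.0306, 0.1063]
tool_rot: [1.0, -0.002, -0.0, 0.0]
force: [0.4, 1.0, -0.0]
finger_gap: 0.738
gripper_force: 0.0
t 25.2 tcp [0.4955 0.0306 0.1063] x [ 1.    -0.003 -0.   ] y [-0.003 -1.     0.   ] z [-0. -0. -1.] q [-0.16  0.56  1.86 -0.    0.72  1.41] F [-0.4  0.1  0. ] gap 0.74 0.0
7318 0.09: [ 103   75  109   78   81   99   67  115   71   91  124  177  174  799
  848  324  294  306  268   77    0   25   97 1348  198  390  245  164
  138  179  161   93]
t: 25.7
tcp_pos: [0.4955, 0.0279, 0.1078]
tool_rot: [1.0, -0.003, 0.0, -0.001]
force: [-0.9, 4.1, 7.0]
finger_gap: 0.651
gripper_force: 19.8
t 25.75 tcp [0.4955 0.0279 0.1078] x [ 1.    -0.005  0.   ] y [-0.005 -1.    -0.001] z [ 0.     0.001 -1.   ] q [-0.17  0.56  1.86  0.    0.72  1.4 ] F [-1.5  1.4  5.7] gap 0.651 20.4
7210 0.09: [ 104   75   91   95   73  112   71   98   83   64  169  147  195  129
 1423  344  299  300  297  179    2    5   49 1256  204  376  278  144
  121  173  165   89]
w20 2915 [0, 0, 0, 0, 0, 0, 0, 0, 0, 0, 0, 0, 0, 0, 0, 0, 0, 0, 0, 0, 0, 0, 0, 0, 0, 0, 0, 0, 0, 0, 0, 0, 0, 0, 0, 0, 0, 0, 0, 61, 189, 143, 119, 117, 121, 94, 110, 116, 99, 108, 106, 89, 84, 25, 0, 0, 0, 0, 0, 0, 0, 0, 11, 203, 172, 81, 38, 110, 141, 139, 99, 64, 67, 46, 34, 29, 28, 18, 31, 15, 5, 2, 1, 0, 0, 0]
w21 2880 [0, 0, 0, 0, 0, 0, 0, 0, 0, 0, 0, 0, 0, 0, 0, 0, 0, 0, 0, 0, 0, 0, 0, 0, 0, 0, 0, 0, 0, 0, 0, 0, 0, 0, 0, 0, 0, 0, 0, 0, 39, 190, 144, 129, 113, 104, 103, 109, 110, 97, 106, 106, 86, 83, 37, 1, 0, 0, 0, 0, 0, 0, 23, 208, 145, 89, 39, 105, 111, 151, 110, 73, 52, 51, 36, 26, 26, 26, 33, 12, 6, 0, 0, 1, 0, 0]
```

```bash
python3 -m crank '0 0 0 0 0 0;0 0 0 0 0 0;0 0 0 0 0 0;0 0 0 0 0 0;0 0 0 0 0 0' 0.24 21
python3 look.py w22;  python3 -m crank '0 0.01 0 0 0 0;0 0 0 0 0 0;0 0 0 0 0 0;0 0 0 0 0 0;0 0 0 0 0 0' 0.24 22
python3 look.py w23;python3 gap.py w22 w23
```

```text
t: 26.25
tcp_pos: [0.4955, 0.0277, 0.1079]
tool_rot: [1.0, -0.002, 0.0, -0.0]
force: [-1.8, -0.0, 7.4]
finger_gap: 0.645
gripper_force: 20.9
t 26.3 tcp [0.4955 0.0277 0.1079] x [ 1.    -0.005  0.   ] y [-0.005 -1.    -0.001] z [ 0.     0.001 -1.   ] q [-0.17  0.56  1.86  0.    0.72  1.4 ] F [-0.6  0.2  5.7] gap 0.647 20.9
7219 0.09: [ 102   81   77  108   71  108   74   86   95   63  169  153  187  137
 1397  353  308  295  287  204    2    2   50 1233  199  378  272  157
  135  175  167   94]
t: 26.8
tcp_pos: [0.4955, 0.0273, 0.1081]
tool_rot: [1.0, -0.002, 0.0, -0.0]
force: [-2.2, -0.3, 7.7]
finger_gap: 0.636
gripper_force: 21.6
t 26.85 tcp [0.4955 0.0273 0.1081] x [ 1.    -0.005  0.   ] y [-0.005 -1.    -0.001] z [ 0.     0.001 -1.   ] q [-0.17  0.56  1.86  0.    0.72  1.4 ] F [-1.6 -0.2  8. ] gap 0.638 21.6
7171 0.09: [  91   92   74  104   75  101   80   78  103   66  169  141  186  158
 1322  389  293  310  301  221   25    0   37 1188  203  399  241  169
  125  173  163   94]
w22 2893 [0, 0, 0, 0, 0, 0, 0, 0, 0, 0, 0, 0, 0, 0, 0, 0, 0, 0, 0, 0, 0, 0, 0, 0, 0, 0, 0, 0, 0, 0, 0, 0, 0, 0, 0, 0, 0, 0, 0, 0, 12, 185, 154, 126, 114, 110, 105, 103, 112, 102, 93, 115, 87, 84, 50, 2, 0, 0, 0, 0, 0, 0, 12, 234, 137, 88, 49, 90, 129, 141, 110, 76, 55, 52, 36, 30, 31, 25, 23, 18, 2, 1, 0, 0, 0, 0]
w23 2894 [0, 0, 0, 0, 0, 0, 0, 0, 0, 0, 0, 0, 0, 0, 0, 0, 0, 0, 0, 0, 0, 0, 0, 0, 0, 0, 0, 0, 0, 0, 0, 0, 0, 0, 0, 0, 0, 0, 0, 0, 2, 109, 189, 124, 123, 119, 93, 110, 110, 101, 106, 105, 102, 81, 66, 23, 1, 0, 0, 0, 0, 0, 17, 225, 137, 92, 45, 96, 112, 165, 108, 62, 53, 58, 32, 31, 25, 18, 34, 11, 8, 1, 0, 0, 0, 0]
```

```bash
python3 -m crank '0 0.01 0 0 0 0;0 0.01 0 0 0 0;0 0 0 0 0 0;0 0 0 0 0 0;0 0 0 0 0 0' 0.22 23.5
python3 look.py w24;python3 gap.py w24
```

```text
t: 27.35
tcp_pos: [0.4956, 0.026, 0.1082]
tool_rot: [1.0, -0.002, 0.0, 0.0]
force: [-1.2, -1.1, 7.3]
finger_gap: 0.609
gripper_force: 4.6
t 27.4 tcp [0.4956 0.026  0.1081] x [ 1.    -0.004  0.001] y [-0.004 -1.     0.   ] z [ 0.001 -0.    -1.   ] q [-0.17  0.55  1.86 -0.    0.72  1.4 ] F [-1.6 -0.4  6.5] gap 0.61 4.6
7283 0.09: [ 103   75  102   79   79  104   71  108   74   85  166  141  196  300
 1316  331  293  298  284  105    0   13   82 1294  194  399  250  163
  139  183  153  103]
w24 2915 [0, 0, 0, 0, 0, 0, 0, 0, 0, 0, 0, 0, 0, 0, 0, 0, 0, 0, 0, 0, 0, 0, 0, 0, 0, 0, 0, 0, 0, 0, 0, 0, 0, 0, 0, 0, 0, 0, 0, 19, 167, 149, 125, 134, 99, 104, 104, 104, 107, 100, 110, 93, 87, 51, 4, 0, 0, 0, 0, 0, 0, 0, 32, 240, 131, 89, 47, 98, 132, 143, 105, 62, 65, 53, 28, 39, 22, 30, 25, 14, 2, 1, 0, 0, 0, 0]
```

```bash
python3 -m crank '0 0.009 0 0 0 0;0 0.009 0 0 0 0;0 0.009 0 0 0 0;0 0.009 -0.005 0 0 0;0 0.009 -0.005 0 0 0' 0.14 24
python3 look.py w25
python3 -m crank '0 0.009 0 0 0 0;0 0.009 0 0 0 0;0 0.009 0 0 0 0;0 0.009 -0.005 0 0 0;0 0.009 -0.005 0 0 0' 0.06
python3 look.py w26;python3 gap.py w25 w26
```

```text
t: 27.9
tcp_pos: [0.4957, 0.0244, 0.1086]
tool_rot: [1.0, -0.002, 0.0, 0.0]
force: [-1.5, 1.0, 7.1]
finger_gap: 0.569
gripper_force: 11.3
t 27.95 tcp [0.4956 0.0244 0.1086] x [ 1.    -0.004  0.001] y [-0.004 -1.     0.   ] z [ 0.001 -0.    -1.   ] q [-0.18  0.55  1.86  0.    0.72  1.4 ] F [-1.2  1.   9.4] gap 0.572 11.6
7225 0.09: [ 108   72   93   90   71  107   70  109   74   74  176  134  196  154
 1454  328  296  301  284  144    0    3   67 1278  189  393  246  160
  132  180  154   88]
t: 28.45
tcp_pos: [0.4957, 0.0228, 0.1092]
tool_rot: [1.0, -0.002, 0.001, -0.0]
force: [-1.6, 1.1, 8.5]
finger_gap: 0.532
gripper_force: 14.6
t 28.5 tcp [0.4956 0.0228 0.1092] x [ 1.    -0.004  0.001] y [-0.004 -1.    -0.   ] z [ 0.001  0.    -1.   ] q [-0.18  0.55  1.86  0.    0.72  1.39] F [-2.4  1.2 10.8] gap 0.537 14.9
7140 0.09: [  79   98   66  109   72   87   90   71  106   62  181  144  159  162
  995  717  314  290  291  258   52    0   18 1150  202  354  293  155
  136  162  159  108]
w25 2922 [0, 0, 0, 0, 0, 0, 0, 0, 0, 0, 0, 0, 0, 0, 0, 0, 0, 0, 0, 0, 0, 0, 0, 0, 0, 0, 0, 0, 0, 0, 0, 0, 0, 0, 0, 0, 0, 0, 0, 1, 108, 175, 128, 128, 107, 119, 100, 102, 96, 113, 97, 107, 80, 70, 21, 0, 0, 0, 0, 0, 0, 0, 33, 244, 136, 91, 47, 94, 118, 163, 94, 68, 68, 49, 30, 33, 24, 34, 25, 16, 3, 0, 0, 0, 0, 0]
w26 2875 [0, 0, 0, 0, 0, 0, 0, 0, 0, 0, 0, 0, 0, 0, 0, 0, 0, 0, 0, 0, 0, 0, 0, 0, 0, 0, 0, 0, 0, 0, 0, 0, 0, 0, 0, 0, 0, 0, 0, 0, 0, 19, 161, 158, 126, 126, 103, 100, 107, 98, 113, 99, 103, 101, 71, 43, 5, 0, 0, 0, 0, 0, 16, 217, 153, 102, 40, 84, 130, 127, 118, 82, 63, 50, 35, 30, 26, 28, 23, 12, 4, 1, 1, 0, 0, 0]
```

```bash
python3 -m crank '0 0.003 0 0 0 0;0 0.002 0 0 0 0;0 0.002 0 0 0 0;0 0.002 0 0 0 0;0 0 0 0 0 0' 0.04
python3 look.py w27;python3 gap.py w27
```

```text
t: 29.0
tcp_pos: [0.4956, 0.0224, 0.1093]
tool_rot: [1.0, -0.002, 0.0, 0.0]
force: [-3.1, 0.4, 10.8]
finger_gap: 0.525
gripper_force: 15.3
t 29.05 tcp [0.4957 0.0224 0.1093] x [ 1.    -0.004  0.001] y [-0.004 -1.     0.   ] z [ 0.001 -0.    -1.   ] q [-0.18  0.55  1.86  0.    0.72  1.39] F [-2.5  0.9 12.2] gap 0.525 15.4
7132 0.09: [  69  110   67  103   81   77  100   70  102   63  169  154  149  175
  520 1180  310  296  296  262   80    0   13 1128  190  376  271  159
  137  164  166   95]
w27 2904 [0, 0, 0, 0, 0, 0, 0, 0, 0, 0, 0, 0, 0, 0, 0, 0, 0, 0, 0, 0, 0, 0, 0, 0, 0, 0, 0, 0, 0, 0, 0, 0, 0, 0, 0, 0, 0, 0, 0, 0, 0, 2, 128, 170, 145, 101, 120, 110, 96, 103, 112, 104, 96, 105, 77, 59, 15, 0, 0, 0, 0, 0, 14, 231, 153, 99, 39, 82, 126, 140, 116, 68, 66, 56, 36, 30, 30, 28, 24, 14, 8, 1, 0, 0, 0, 0]
```

```bash
python3 -m crank '0 0 0 0 0 0;0 0 0 0 0 0;0 0 0 0 0 0;0 0 0 0 0 0;0 0 0 0 0 0'
python3 look.py w28;python3 - <<'E'
from h import *
for f in ('w7','w11','w16','w18','w27','w28'):
  s=load(f);P=cloud(s); m=(P[...,2]>.0555)&(P[...,2]<.0625)&(P[...,1]>.095)&(P[...,1]<.17)&(abs(P[...,0]-.4945)<.022)
  y=np.sort(P[m][:,1]); g=np.diff(y); k=np.argmax(g[:int(len(y)*.8)]); print(f,'jaw front',round(y[k],4),'pad back',round(y[k+1],4),'gap',round(y[k+1]-y[k],4))
E
```

```text
t: 29.55
tcp_pos: [0.4957, 0.0223, 0.1093]
tool_rot: [1.0, -0.002, 0.001, 0.0]
force: [-2.0, 0.6, 10.7]
finger_gap: 0.525
gripper_force: 15.4
t 29.6 tcp [0.4957 0.0224 0.1093] x [ 1.    -0.004  0.001] y [-0.004 -1.    -0.   ] z [ 0.001  0.    -1.   ] q [-0.18  0.55  1.86  0.    0.72  1.39] F [-2.2 -0.4 11.6] gap 0.521 15.4
7133 0.09: [  69  108   71   99   81   82   97   68  111   59  177  148  150  173
  525 1164  317  295  288  263   81    0   11 1126  195  369  282  170
  132  171  153   98]
w7 jaw front 0.1117 pad back 0.1252 gap 0.0135
w11 jaw front 0.1335 pad back 0.1468 gap 0.0133
w16 jaw front 0.1342 pad back 0.1467 gap 0.0125
w18 jaw front 0.1416 pad back 0.1474 gap 0.0058
w27 jaw front 0.1418 pad back 0.1473 gap 0.0056
w28 jaw front 0.1414 pad back 0.1475 gap 0.0061
```

View pics/w28.png

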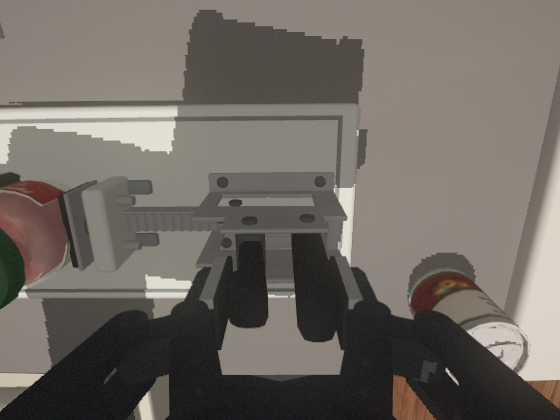

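The jar is upright and pressed home at left. The gap between the jaw block and the pad has closed from about 13.4 mm to about 6 mm, so the pad is in about 7 mm. The reading is stable, with the trigger held at (250,280).

```bash
python3 -c 'from h import *; print(manip.sign_off())'
```

```text
the job is handed in; nothing more can be done
None
```

The jam jar stands upright against the fixed jaw, the sprung pad is pressed in about 7 mm by camera measurement, the trigger is still held squeezed, and the job was handed in at about 30 s; the jaw slipped back a few millimetres twice near the end, and I re-squeezed each time.

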